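# Roll the optical tube slot-up and push its filter slider home

## Task

Roll the big optical tube along the rubber mat, without lifting it off, until the slot in its side faces straight up and it lies still. Then take the slider with the wide flat head from the rack and push its blade into the slot, past the stiff shutter inside, until the head's shoulder sits on the tube; let go, leaving tube and slider standing so, and leave the other sliders, the dust cap, the bottle and the dish where they are.

Things in the scene. Friction and masses are not known exactly. Their poses are not given: they have to be found in the camera images.
- tube: Bare aluminium tube, 76 mm diameter, 110 mm long, 0.6 kg, lying on the mat, too wide to grasp; rolls on a little if pushed fast. Origin on its axis at mid-length, 44 mm above the table. Own z along the axis, own y from the axis out through the slot. A black line along the tube marks the side facing away from the slot. At the start the slot is 60 to 180 degrees from up, either way.
- slot_mouth (a point): Middle of the slot's mouth, on the tube's surface (38 mm from the axis, at mid-length). The slot lies across the tube: 45 mm long around it, 7.5 mm wide along the axis, widening to 13.5 mm at the mouth, where a shallow bevelled groove runs all round the tube. Own y points outward.
- shutter (a joint): Black friction shutter plate inside the slot: 0 at the start, with its face 34 mm below the top of the tube; grows as it is pushed inward, to at most 0.013 m. It resists with about 5 N, does not spring back, and reads 0.012 with the slider home.
- slider: The slider to use: dark steel blade 5 mm thick, 40 mm wide, 46 mm long (last 6 mm only 30 mm wide), black block head 30 mm wide, 18 mm thick, 34 mm tall; 60 g. Stands upright in one of the three pockets. Origin at the blade's lower tip; z up to the head, x along its width, y across its thickness. Shoulder (head's underside) at z = 46 mm; home, the tip is 8 mm past the tube's axis.
- mat: Fixed dark soft rubber mat 300 mm by 150 mm, 6 mm thick. Origin in the middle of its underside, on the table; own x is its long side, along which the tube rolls; own y is up; own z lies along its short side.
- rack: Fixed grey rack block 190 mm by 60 mm, 40 mm tall, with three pockets 60 mm apart along its own x, each 42 mm by 6.5 mm and 30 mm deep, holding the sliders with their tips 10 mm above the table. Origin in the middle of its underside, z up.
- slider_round: Another slider in the rack, same blade, with a round head of 18 mm diameter and 34 mm tall. Leave it.
- slider_short: Another slider in the rack, same blade, with a small square head 14 mm wide and 16 mm tall. Leave it.
- bottle: White bottle, 52 mm diameter, 110 mm tall; origin at its foot. Leave it.
- dish: Clear shallow dish, 90 mm diameter, 16 mm tall; origin at its foot. Leave it.
- cap: Black dust cap lying between mat and rack, 30 mm diameter, 12 mm tall; origin at its foot. Leave it.
Mind the look-alikes: they are no part of the job. Leave any pink or yellow look-alike of the tube alone.

How it is judged:
By the outcome, as a careful person would: the job done as asked, in the order asked, and still so for the second after the job is handed in, with the robot touching nothing.
It also fails if it takes over 72 s, if anything falls off the work surface, if the arm or the gripper's body presses on something with over 40 N, if the wrist force passes 120 N, or if a joint passes its speed limit or range.

## Robot

A 7-joint arm with a two-finger parallel gripper is mounted at the origin on the work surface. World frame = base frame: x ahead of the robot, y to its left, z up, the work surface at z = 0. Lengths are in m, angles in rad, forces in N, time in s.
With the tool pointing down it reaches from about 0.35 to 0.9 m from the base axis. Payload 8.1 kg.
Tool frame: the origin (TCP) lies at the very end of the fingers, on their centre line; the grasp point (between the pads) lies 19 mm behind it; z points along the fingers, x is the direction in which the jaws open and shut, and the axes are right-handed (so a half turn about z gives the same grasp; the last joint's range is limited). The gripper opens to 92 mm and grips with 3 to 60 N. Pads are 19 mm wide; open, the fingers measure 130 mm over their backs; the gripper's body (75 mm by 190 mm) begins 47 mm behind the grasp point.
Start: joints at [-1.257, 0.434, 0.025, 1.573, -0.012, 1.134, -0.075], TCP at [0.253, 0.571, 0.227] pointing down, gripper open.
Joint ranges: [-2.62, 2.62], [-0.44, 2.09], [-1.27, 1.32], [0.08, 2.57], [-1.32, 4.46], [0.12, 2], [-2.74, 2.74]. Speed limits (rad/s): [2.22, 2.22, 3.01, 3.01, 3.14, 3.14, 3.14].

## Interface

Orientations are given as a rotation vector (axis times angle).
In Python, from cell import status, viewer, arm gives the robot as it stands.
- The arm moves only by the tool jog_arm, never from a script. Its argument "commands" is text: rows parted by semicolons, each of 7 numbers parted by spaces: the closure, from -1 (fully open) to 1 (shut), then the shift along the world's x, y, z normalised to -1 to 1, where 1 is 0.3 m, then the turn, a rotation vector about the world's x, y, z normalised to -1 to 1, where 1 is 2 pi rad. In form: jaw dx dy dz wx wy wz; .... A call has exactly 5 rows; each row shifts and turns the commanded pose from where the row before left it; what a row does not reach is not made up. A row lasts 1/10 s, in which the tool goes at most 50 mm and 8.59 degrees, less where a joint would pass 70% of its speed; a pose out of reach is approached as far as the arm can. A call with a number of a shift or a turn outside -1 to 1 is refused whole. A call with a gripper value outside its range is refused whole. The fingers move at their own pace and stop on an object; "force" is the grip in N (left out, the last holds). Time passes only in rows, so rows that do not move let the fingers close, or fill a call up. It gives the time, the measured TCP pose, the force and the opening at its end, in the units of the state.
- status.observe(): the state, without advancing time (a new reading comes with each control period).
- viewer.get_image(name): name is "scene" or "top" or "wrist"; returns a dict with "pixels" (384x512x3 uint8, red, green, blue), "z_map" (384x512 float32, m along the optical axis (not along the pixel's ray), 0 where there is no reading), "camera_matrix" (3x3 intrinsics, pixels), "R" (3x3) and "t" (3): a world point X has camera coordinates R X + t. Camera axes: x right, y down, z forward; pixel columns grow to the right and rows downward; lengths in m; the calibration is good to about 2 mm. A picture is of the moment at which its call begins.
- arm.sign_off(): hands the job in, once; it reports no verdict.
The state is a dict: "clock": time; "joints": joint angles; "dq": joint speeds; "joint_efforts": joint torques, N m; "position": TCP position; "ee_rot": TCP orientation; "force": force on the tool from outside, world axes, zero at the start; "ft_torque": the same for the moment, N m; "width": opening from 0.0 (shut) to 1.0 (fully open).
Only numpy, scipy, OpenCV 4.12 (cv2) and the standard library are available. Lean on these libraries where they do the work, as an engineer would, in place of code of your own. Each camera call takes 0.05 s, during which the arm holds its last target. There are 200 camera calls.

## Working session

There is one attempt and no reset: what is moved stays moved. The work goes in short steps, Python scripts to look and compute and a tool call to move; the robot and the scene stay as the last step left them, time stands still between calls to the robot, and variables do not carry over. Pictures are saved under pics/ and viewed, about 8 in all and at most 12, crops included, and the job is handed in when it is done.

Besides the shell and the picture viewer there is one more tool, called after ">>>" by a JSON object that holds its "fn" and its "kwargs". jog_arm: Moves the arm, as the interface text tells. Scaled input: -1 to 1 covers 0.3 m each way for a shift and 2 pi rad each way for a turn. Its arguments: {"type":"object","properties":{"commands":{"type":"string"},"force":{"type":"number"}},"required":["commands"]}

```bash
mkdir -p pics; ls; cat > h.py <<'E'
import numpy as np, cv2
from cell import status, viewer, arm
def shot(name,fn=None,crop=None,scale=1):
    d=viewer.get_image(name); im=d["pixels"][:,:,::-1].copy()
    if fn:
        o=im if crop is None else im[crop[1]:crop[3],crop[0]:crop[2]]
        cv2.imwrite("pics/"+fn,cv2.resize(o,None,fx=scale,fy=scale,interpolation=cv2.INTER_CUBIC))
    return d,im
def pts(d):  # world point map from depth
    z=d["z_map"].astype(float); K=d["camera_matrix"]; h,w=z.shape
    u,v=np.meshgrid(np.arange(w),np.arange(h))
    c=np.stack([(u-K[0,2])/K[0,0]*z,(v-K[1,2])/K[1,1]*z,z],-1)
    P=(c-d["t"])@d["R"]; P[z<=0]=np.nan
    return P
def proj(d,X):
    c=np.asarray(X)@d["R"].T+d["t"]; p=c@d["camera_matrix"].T; return p[...,:2]/p[...,2:]
def ray(d,u,v,zp):
    r=d["R"].T@np.linalg.solve(d["camera_matrix"],[u,v,1.]); o=-d["R"].T@d["t"]
    return o+r*(zp-o[2])/r[2]
E
python3 - <<'E'
from h import *
print(status.observe())
a,ia=shot("scene"); b,ib=shot("top")
cv2.imwrite("pics/a.png",ia); cv2.imwrite("pics/b.png",ib)
for d in (a,b): print(d["camera_matrix"],d["R"],-d["R"].T@d["t"])
np.savez("first.npz",pa=pts(a),pb=pts(b),ia=ia,ib=ib)
E
```

```text
pics
{'clock': 0.0, 'joints': array([-1.25660528,  0.43522244,  0.02495423,  1.57410183, -0.01158075,
        1.13395292, -0.07509009]), 'dq': array([ 0.00058139,  0.0005141 ,  0.00087681, -0.00031024,  0.00043336,
       -0.0011024 , -0.00023226]), 'joint_efforts': array([ 6.29176593e-04, -6.67850518e+01,  9.85582620e-01, -3.14453101e+01,
       -6.05643145e-02,  4.27024020e-02,  1.54083773e-04]), 'position': array([0.25286327, 0.57101816, 0.22594324]), 'ee_rot': array([ 2.63219691e+00,  1.71321300e+00, -1.88870370e-03]), 'force': array([ 0.93923109,  0.0092539 , -0.0786339 ]), 'ft_torque': array([-0.02848559,  0.0415795 ,  0.05131887]), 'width': 0.9992808156306925}
[[348.06952382   0.         258.15069548]
 [  0.         348.06952382 191.50437966]
 [  0.           0.           1.        ]] [[-0.3588062   0.93324161  0.01783823]
 [ 0.51071878  0.21228221 -0.8331282 ]
 [-0.78129664 -0.28982124 -0.55279219]] [1.30133674 0.30551843 0.60591829]
[[352.19476349   0.         254.85241255]
 [  0.         352.19476349 193.32688375]
 [  0.           0.           1.        ]] [[-0.02485806 -0.99962513 -0.01147484]
 [-0.99707158  0.02562168 -0.07205409]
 [ 0.07232108  0.00965011 -0.99733472]] [ 0.47289569 -0.01644606  1.15288406]
```

View pics/a.png

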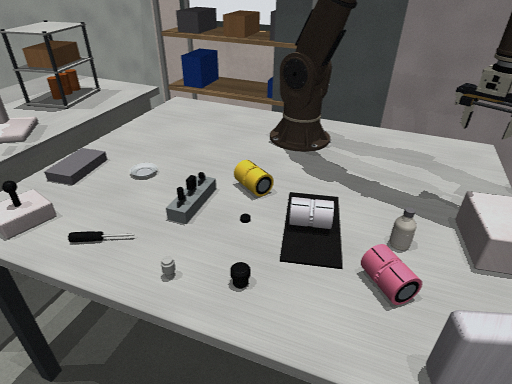

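View pics/b.png

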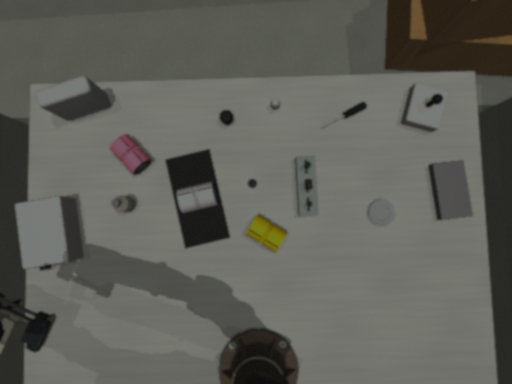

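The scene view shows the tube at (312,212) on the black mat, the rack at (192,198) with three sliders, and the cap at (245,218). In the top view the tube is at (197,197), the mat runs from (190,155) to (207,240), and the rack is at (307,186). Next I'll measure these.

```bash
python3 - <<'E'
from h import *
f=np.load("first.npz"); ia,ib,pa,pb=f["ia"],f["ib"],f["pa"],f["pb"]
def rect(m,P,tag):
    q=P[m]; q=q[np.isfinite(q).all(1)]
    r=cv2.minAreaRect(q[:,:2].astype(np.float32)); b=cv2.boxPoints(r)
    print(tag,len(q),"c",np.round(r[0],4),"sz",np.round(r[1],4),"ang",round(r[2],2),"zmed",np.round(np.percentile(q[:,2],[5,50,95]),4))
    print("   corners",np.round(b,3).tolist())
    return q
for im,P,t in((ib,pb,"top"),(ia,pa,"scene")):
    X,Y,Z=P[...,0],P[...,1],P[...,2]
    g=im.max(2)
    mat=(g<45)&(Z>-.003)&(Z<.015)&(X>.3)&(X<.8)&(Y>-.05)&(Y<.35)
    mat=cv2.morphologyEx(mat.astype(np.uint8),cv2.MORPH_OPEN,np.ones((3,3)))
    n,l,s,c=cv2.connectedComponentsWithStats(mat); k=1+np.argmax(s[1:,4]); rect(l==k,P,t+" mat")
    q=P[l==k]; mc=np.nanmean(q,0)
    tube=(Z>.03)&(Z<.1)&(np.hypot(X-mc[0],Y-mc[1])<.13)
    q=rect(tube,P,t+" tube")
    rack=(Z>.03)&(Z<.05)&(Y<-.05)&(Y>-.3)&(X>.35)&(X<.75)
    q=rect(rack,P,t+" rack")
    hd=(Z>.055)&(Z<.12)&(Y<-.05)&(Y>-.3)&(X>.35)&(X<.75)
    n,l,s,c=cv2.connectedComponentsWithStats(hd.astype(np.uint8))
    for i in range(1,n):
        if s[i,4]>3: q=P[l==i]; print("  head",s[i,4],c[i],np.round(np.median(q,0),4),np.round(q[:,2].max(),4), "ext",np.round(np.ptp(q,axis=0),3))
o=np.hstack([cv2.resize(ia[185:245,275:345],None,fx=6,fy=6,interpolation=2),cv2.resize(ia[165:225,160:225],None,fx=6,fy=6,interpolation=2)[:360]])
cv2.imwrite("pics/c.png",o[:, :800])
E
```

```text
top mat 2860 c [0.5466 0.1842] sz [0.2922 0.1432] ang 12.14 zmed [0.0025 0.0062 0.0098]
   corners [[0.3889999985694885, 0.22300000488758087], [0.4189999997615814, 0.08299999684095383], [0.7049999833106995, 0.14499999582767487], [0.6740000247955322, 0.2849999964237213]]
top tube 896 c [0.5456 0.1773] sz [0.0755 0.111 ] ang 12.56 zmed [0.0534 0.0759 0.0835]
   corners [[0.4970000088214874, 0.22300000488758087], [0.5210000276565552, 0.11500000208616257], [0.593999981880188, 0.13099999725818634], [0.5699999928474426, 0.23999999463558197]]
top rack 1000 c [ 0.5119 -0.1415] sz [0.1283 0.3298] ang 67.23 zmed [0.0366 0.0403 0.044 ]
   corners [[0.33500000834465027, -0.13699999451637268], [0.6389999985694885, -0.26499998569488525], [0.6890000104904175, -0.1459999978542328], [0.38499999046325684, -0.01899999938905239]]
  head 47 [306.65957447 165.12765957] [ 0.6321 -0.1672  0.088 ] 0.0936 ext [0.038 0.017 0.038]
  head 74 [307.98648649 184.        ] [ 0.5741 -0.1677  0.0895] 0.0933 ext [0.029 0.017 0.03 ]
  head 29 [308.75862069 204.24137931] [ 0.5142 -0.1708  0.0714] 0.077 ext [0.031 0.013 0
[... 609 characters left out ...]
0.574999988079071, 0.2409999966621399]]
scene rack 785 c [ 0.5475 -0.1556] sz [0.1273 0.262 ] ang 68.71 zmed [0.0324 0.0394 0.0467]
   corners [[0.4020000100135803, -0.16699999570846558], [0.6460000276565552, -0.2619999945163727], [0.6930000185966492, -0.14399999380111694], [0.4480000138282776, -0.04899999871850014]]
  head 162 [243.61111111 166.44444444] [ 0.4266 -0.0686  0.069 ] 0.0769 ext [0.067 0.048 0.022]
  head 37 [201.05405405 175.40540541] [ 0.5216 -0.168   0.0647] 0.0721 ext [0.042 0.013 0.017]
  head 133 [191.03759398 182.11278195] [ 0.5852 -0.1638  0.0776] 0.0906 ext [0.037 0.02  0.035]
  head 89 [180.52808989 193.2247191 ] [ 0.6414 -0.164   0.077 ] 0.0916 ext [0.032 0.018 0.036]
```

View pics/c.png

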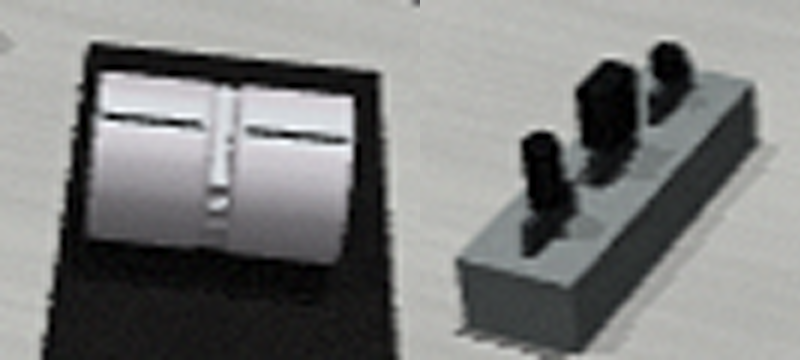

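The crop shows the black line on the tube near the top, at scene pixels (301,205) to (324,207), so the slot points roughly down. The block head is the middle slider, with the round head nearest and the small square head farthest. I'll work out the line's angle about the axis and the rack's direction.

```bash
cat >> h.py <<'E'
def cyl(d,u,v,c,ax,r=.038):  # ray hits cylinder: outward angle from up, + toward mat +x
    D=d["R"].T@np.linalg.solve(d["camera_matrix"],[u,v,1.]); o=-d["R"].T@d["t"]
    e1=np.array([ax[1],-ax[0],0.]); e1*=np.sign(e1[0]); e2=np.array([0,0,1.])
    p=np.array([(o-c)@e1,(o-c)@e2]); q=np.array([D@e1,D@e2])
    A=q@q;B=p@q;C=p@p-r*r; disc=B*B-A*C
    if disc<0: return None
    s=(-B-disc**.5)/A; X=o+s*D; w=p+s*q
    return np.degrees(np.arctan2(w[0],w[1])),(X-c)@ax
E
python3 - <<'E'
from h import *
f=np.load("first.npz"); ia,ib,pa,pb=f["ia"],f["ib"],f["pa"],f["pb"]
a,_=shot("scene"); b,_=shot("top")
th=np.radians(12.3); ax=np.array([-np.sin(th),np.cos(th),0])
c=np.array([.546,.178,.044])
for d,im in((a,ia),(b,ib)):
    uv=proj(d,c); S=[]
    g=im.max(2)
    for v in range(int(uv[1])-35,int(uv[1])+35):
        for u in range(int(uv[0])-35,int(uv[0])+35):
            if g[v,u]<110:
                k=cyl(d,u,v,c,ax,.038)
                if k and abs(k[1])<.048 and abs(k[0])<50 : S.append((k[0],k[1],g[v,u]))
    S=np.array(S); print(len(S)); 
    if len(S): print(np.round(np.percentile(S[:,0],[5,25,50,75,95]),1), "neg half",np.median(S[S[:,1]<0,0]),"pos",np.median(S[S[:,1]>0,0]))
for im,P in((ib,pb),(ia,pa)):
    X,Y,Z=P[...,0],P[...,1],P[...,2]
    m=(Z>.034)&(Z<.046)&(Y<-.11)&(Y>-.24)&(X>.45)&(X<.72)
    n,l,s,cc=cv2.connectedComponentsWithStats(m.astype(np.uint8)); k=1+np.argmax(s[1:,4])
    r=cv2.minAreaRect(P[l==k][:,:2].astype(np.float32)); print("rack",r)
    y=im.astype(int); cm=(im.max(2)<50)&(Z>.004)&(Z<.02)&(Y<.07)&(Y>-.05)&(X>.5)&(X<.68)
    if cm.sum(): print("cap",np.nanmean(P[cm],0))
    bm=(Z>.06)&(Z<.13)&(Y>.3)&(Y<.5)&(X>.4)&(X<.65); print("bottle?",np.nanmedian(P[bm],0))
E
```

```text
48
[-29.1 -21.8  27.   28.7  30.4] neg half 26.98057713777179 pos 27.079588563267606
206
[-47.6 -18.7  27.6  37.5  46.9] neg half 27.343776761098745 pos 27.55908703815092
rack ((0.5753195285797119, -0.1696902960538864), (0.18980048596858978, 0.060922522097826004), 1.358207106590271)
cap [0.58980755 0.00350124 0.01252674]
bottle? [0.53435498 0.40116071 0.07753125]
rack ((0.5764179229736328, -0.16844607889652252), (0.19427107274532318, 0.06281798332929611), 1.3128877878189087)
cap [0.5953454  0.006634   0.01042942]
bottle? [0.54408945 0.41116219 0.07840389]
```

```bash
python3 - <<'E'
from h import *
f=np.load("first.npz"); P=f["pb"]; q=P[190:280,10:85].reshape(-1,3); q=q[(q[:,2]>.03)]
print(np.round(np.nanpercentile(q,[1,5,50,95,99],axis=0),3))
E
```

```text
[[0.344 0.557 0.034]
 [0.359 0.563 0.049]
 [0.449 0.622 0.099]
 [0.54  0.698 0.103]
 [0.551 0.711 0.104]]
```

>>> {"fn": "jog_arm", "kwargs": {"commands": "-1 0 -0.06 0.1 0 0 0; -1 0 -0.1 0.1 0 0 0; -1 0 -0.1 0.05 0 0 0; -1 0.03 -0.13 0 0 0 -0.015; -1 0.06 -0.14 0 0 0 -0.0175", "force": 30}}

```text
clock: 0.7
position: [0.2791, 0.412, 0.3022]
ee_rot: [-2.794, -1.435, -0.001]
force: [0.5, -0.5, -0.1]
width: 1.003
```

>>> {"fn": "jog_arm", "kwargs": {"commands": "-1 0.1 -0.09 -0.05 0 0 -0.0195; -1 0.1 -0.09 -0.05 0 0 -0.0195; -1 0.1 -0.09 -0.05 0 0 -0.0195; -1 0.1 -0.09 -0.05 0 0 -0.0195; -1 0.1 -0.09 -0.05 0 0 -0.0195"}}

```text
clock: 1.2
position: [0.431, 0.2762, 0.2263]
ee_rot: [-3.098, -0.52, -0.001]
force: [0.9, 1.4, 0.2]
width: 1.001
```

>>> {"fn": "jog_arm", "kwargs": {"commands": "-1 0.1 -0.09 -0.05 0 0 -0.0195; -1 0.1 -0.09 -0.05 0 0 0; -1 0.1 -0.08 -0.05 0 0 0; -1 0 0 0 0 0 0; -1 0 0 0 0 0 0"}}

```text
clock: 1.7
position: [0.5201, 0.1986, 0.1812]
ee_rot: [3.123, 0.333, -0.002]
force: [-1.2, 0.8, 0.9]
width: 0.998
```

```bash
python3 - <<'E'
from h import *
s=status.observe(); print(s["position"],s["ee_rot"],s["clock"])
d,im=shot("wrist","w1.png",scale=1.4); P=pts(d)
Z=P[...,2]; m=(Z>.03)&(Z<.1)&(np.hypot(P[...,0]-.546,P[...,1]-.178)<.09)
print(m.sum(), -d["R"].T@d["t"]); 
if m.sum()>50: print(cv2.minAreaRect(P[m][:,:2].astype(np.float32)),np.nanpercentile(P[m][:,2],[50,98]))
E
```

```text
[0.52012606 0.19863166 0.18116837] [ 3.12319453e+00  3.32910876e-01 -1.80615579e-03] 1.7
9186 [0.50402808 0.27256464 0.33986812]
((0.5456098914146423, 0.17863965034484863), (0.07598593831062317, 0.11091770976781845), 11.839778900146484) [0.07709858 0.08325117]
```

View pics/w1.png

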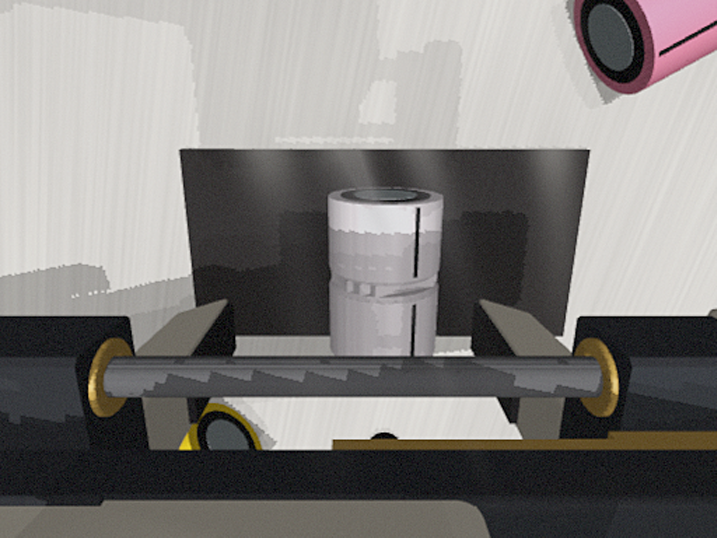

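The wrist view shows the tube centred at about (385,270) with its line on the right (+x) side and the fingers' yaw matching the mat. I'll cage the tube between the open fingers.

>>> {"fn": "jog_arm", "kwargs": {"commands": "-1 0.085 -0.067 -0.05 0 0 0; -1 0 0 0 0 0 0; -1 0 0 -0.14 0 0 0; -1 0 0 -0.15 0 0 0; -1 0 0 -0.08 0 0 0"}}

```text
clock: 2.25
position: [0.5431, 0.1809, 0.0535]
ee_rot: [-3.123, -0.34, 0.004]
force: [0.1, 0.3, 0.7]
width: 1.0
```

>>> {"fn": "jog_arm", "kwargs": {"commands": "-1 0 0 -0.04 0 0 0; -1 0 0 -0.02 0 0 0; -0.75 0 0 0 0 0 0; -0.75 0 0 0 0 0 0; -0.75 0 0 0 0 0 0"}}

```text
clock: 2.75
position: [0.5464, 0.1799, 0.0391]
ee_rot: [-3.123, -0.337, -0.003]
force: [-0.5, -0.1, 0.2]
width: 0.878
```

>>> {"fn": "jog_arm", "kwargs": {"commands": "-0.75 0.013 0.0028 0 0 0 0; -0.75 0.026 0.0056 0 0 0 0; -0.75 0.026 0.0056 0 0 0 0; -0.75 0.026 0.0056 0 0 0 0; -0.75 0.013 0.0028 0 0 0 0"}}

```text
clock: 3.25
position: [0.5784, 0.1864, 0.0378]
ee_rot: [-3.123, -0.336, -0.002]
force: [0.6, -0.1, 0.4]
width: 0.875
```

```bash
cat >> h.py <<'E'
def tube(d,P,guess,rad=.085):
    Z=P[...,2]; m=(Z>.03)&(Z<.09)&(np.hypot(P[...,0]-guess[0],P[...,1]-guess[1])<rad)
    return cv2.minAreaRect(P[m][:,:2].astype(np.float32)),m
def dark(d,im,c,th,lim=110,amax=85):
    ax=np.array([-np.sin(th),np.cos(th),0]); uv=proj(d,c).astype(int); S=[]; g=im.max(2)
    for v in range(max(0,uv[1]-60),min(384,uv[1]+60)):
        for u in range(max(0,uv[0]-60),min(512,uv[0]+60)):
            if g[v,u]<lim:
                k=cyl(d,u,v,c,ax)
                if k and .012<abs(k[1])<.05 and abs(k[0])<amax: S.append((k[0],k[1]))
    return np.array(S)
E
python3 - <<'E'
from h import *
for n in("scene","wrist","top"):
    d,im=shot(n,"r1_%s.png"%n); P=pts(d); r,m=tube(d,P,(.585,.187)); print(n,r)
    if n!="top":
        S=dark(d,im,np.array([.581,.187,.044]),np.radians(12.1),80); print(np.histogram(S[:,0],range(-85,90,10)) if len(S) else 0)
s=status.observe(); print(s["position"],s["force"])
E
```

```text
scene ((0.5856902599334717, 0.1871868371963501), (0.1085360199213028, 0.11081008613109589), 11.067925453186035)
(array([ 0,  0,  0,  0,  0,  6, 16, 23, 34, 42, 44,  0, 12,  4,  0,  0, 43]), array([-85, -75, -65, -55, -45, -35, -25, -15,  -5,   5,  15,  25,  35,
        45,  55,  65,  75,  85]))
wrist ((0.5768020749092102, 0.1935068666934967), (0.11684700101613998, 0.09545718878507614), 13.41431999206543)
0
top ((0.5880494117736816, 0.14673888683319092), (0.07533171027898788, 0.03317824751138687), 12.515829086303711)
[0.57724901 0.18612357 0.03766232] [ 0.24659754 -0.64178262 -0.02664238]
```

```bash
python3 - <<'E'
import cv2
a=cv2.imread("pics/r1_scene.png")[150:250,260:360]; b=cv2.imread("pics/r1_wrist.png")
cv2.imwrite("pics/d.png",cv2.resize(a,(500,500),interpolation=2))
E
```

```text
(no output)
```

View pics/d.png

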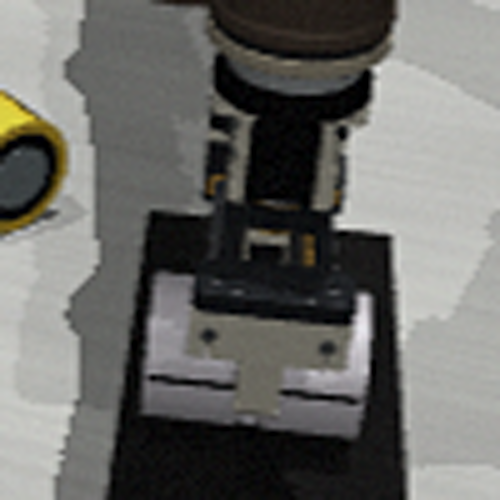

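The line has moved towards +x, now at scene pixels (298,226) and (324,229), so the tube is rolling. I'll get its angle.

```bash
python3 - <<'E'
from h import *
d,im=shot("scene"); th=np.radians(12.1); ax=np.array([-np.sin(th),np.cos(th),0])
for c in ([.575,.1855,.044],[.579,.186,.044]):
    for u,v in((298,226.2),(324,229.4)): print(c,cyl(d,u,v,np.array(c),ax))
E
```

```text
[0.575, 0.1855, 0.044] (np.float64(88.20974263758444), np.float64(-0.031812627812257695))
[0.575, 0.1855, 0.044] (np.float64(89.54521132727), np.float64(0.033704202481741524))
[0.579, 0.186, 0.044] (np.float64(83.59321016536131), np.float64(-0.03147986474538476))
[0.579, 0.186, 0.044] (np.float64(84.84680373317924), np.float64(0.03367369120026731))
```

>>> {"fn": "jog_arm", "kwargs": {"commands": "-0.75 0.022 0.0047 0 0 0 0; -0.75 0.022 0.0047 0 0 0 0; -0.75 0.022 0.0047 0 0 0 0; -0.75 0.022 0.0047 0 0 0 0; -0.75 0.022 0.0047 0 0 0 0"}}

```text
clock: 3.95
position: [0.6106, 0.1933, 0.0378]
ee_rot: [-3.124, -0.336, -0.001]
force: [0.2, 0.2, 0.4]
width: 0.874
```

>>> {"fn": "jog_arm", "kwargs": {"commands": "-0.75 0.022 0.0047 0 0 0 0; -0.75 0.022 0.0047 0 0 0 0; -0.75 0.022 0.0047 0 0 0 0; -0.75 0.016 0.0035 0 0 0 0; -0.75 0.008 0.0017 0 0 0 0"}}

```text
clock: 4.45
position: [0.6374, 0.199, 0.0377]
ee_rot: [3.123, 0.336, 0.001]
force: [-0.1, -0.1, -0.6]
width: 0.873
```

>>> {"fn": "jog_arm", "kwargs": {"commands": "-0.75 0 0 0 0 0 0; -0.75 0 0 0 0 0 0; -1 0 0 0 0 0 0; -1 0 0 0 0 0 0; -1 0 0 0 0 0 0"}}

```text
clock: 4.95
position: [0.6366, 0.199, 0.0378]
ee_rot: [-3.123, -0.337, 0.0]
force: [0.0, 0.2, -0.5]
width: 0.999
```

>>> {"fn": "jog_arm", "kwargs": {"commands": "-1 0 0 0.1 0 0 0; -1 0 0 0.15 0 0 0; -1 -0.05 0.02 0.15 0 0 0; -1 -0.1 0.02 0.1 0 0 0; -1 -0.1 0.02 0.1 0 0 0"}}

```text
clock: 5.45
position: [0.5612, 0.2169, 0.2193]
ee_rot: [-3.123, -0.335, -0.002]
force: [-0.2, 0.4, 0.5]
width: 1.0
```

```bash
python3 - <<'E'
from h import *
s=status.observe(); print(s["position"],s["force"],s["clock"])
ims=[]
for n in("scene","wrist","top"):
    d,im=shot(n,"r2_%s.png"%n); P=pts(d); r,m=tube(d,P,(.640,.199)); print(n,r); 
    uv=proj(d,np.array([.64,.199,.06])).astype(int); print(uv)
    x0=max(0,min(512-110,uv[0]-55)); y0=max(0,min(384-110,uv[1]-55)); print(n,x0,y0)
    ims.append(cv2.resize(im[y0:y0+110,x0:x0+110],(396,396),interpolation=2))
cv2.imwrite("pics/e.png",np.hstack(ims[:2]))
E
```

```text
[0.56116368 0.21692814 0.21929946] [-0.16361109  0.44126083  0.49740861] 5.45
scene ((0.645476758480072, 0.19960737228393555), (0.06871803104877472, 0.11067616939544678), 12.579950332641602)
[310 230]
scene 255 175
wrist ((0.6379988789558411, 0.19809556007385254), (0.07516150921583176, 0.1115044355392456), 11.961155891418457)
[321 197]
wrist 266 142
top ((0.6387010812759399, 0.19735705852508545), (0.07562723010778427, 0.11082792282104492), 12.033382415771484)
[188 167]
top 133 112
```

View pics/e.png

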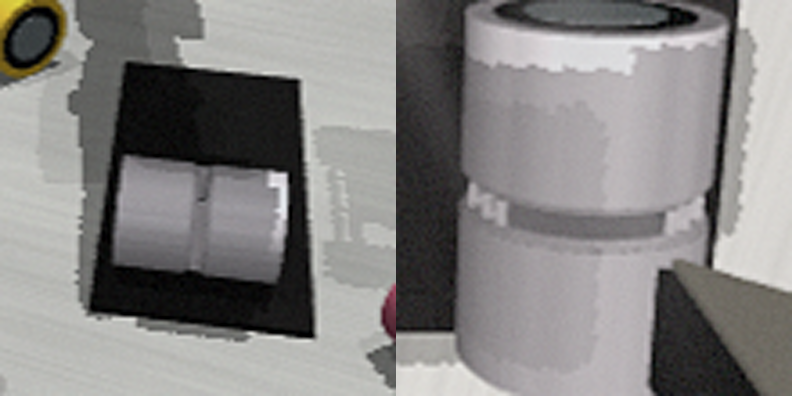

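The wrist crop shows the slot's dark floor between image pixels (298,202) and (341,205), so it's nearly up. I'll compute its angle.

```bash
python3 - <<'E'
from h import *
d,im=shot("wrist"); th=np.radians(12.0); ax=np.array([-np.sin(th),np.cos(th),0]); c=np.array([.638,.198,.044])
for r in(.034,.036,.038):
    print(r,[np.round(cyl(d,u,v,c,ax,r),4) for u,v in((297.7,201.7),(340.7,205.2))])
P=pts(d); e1=np.array([ax[1],-ax[0],0]); Q=P-c
m=(abs(Q@ax)<.0015)&(Q[...,2]>-.01)&(Q[...,2]<.045)&(abs(Q@e1)<.045)
q=Q[m]; a=np.degrees(np.arctan2(q@e1,q[:,2])); r=np.hypot(q@e1,q[:,2]); a=a[r<.06]; r=r[r<.06]
for k in range(-90,90,6):
    s=(a>=k)&(a<k+6)
    if s.sum(): print(k,s.sum(),round(np.median(r[s])*1000,1),end=" | ")
E
```

```text
0.034 [array([-4.17321e+01, -1.10000e-03]), array([ 4.02974e+01, -4.60000e-03])]
0.036 [array([-3.97162e+01, -3.00000e-04]), array([ 3.56384e+01, -3.30000e-03])]
0.038 [array([-3.79476e+01,  5.00000e-04]), array([ 3.18562e+01, -2.20000e-03])]
-84 6 34.6 | -78 6 33.2 | -66 8 35.0 | -60 4 33.4 | -54 6 36.0 | -48 1 35.5 | 30 8 37.2 | 36 7 34.8 | 42 7 36.2 | 54 10 35.6 |
```

>>> {"fn": "jog_arm", "kwargs": {"commands": "-1 0.08 0.006 -0.04 0 0 0; -1 0.08 0.006 -0.04 0 0 0; -1 0.08 0.006 -0.04 0 0 0; -1 0 0 0 0 0 0; -1 0 0 0 0 0 0"}}

```text
clock: 6.15
position: [0.6337, 0.2212, 0.1797]
ee_rot: [3.122, 0.334, -0.004]
force: [-0.5, -0.6, 0.7]
width: 0.998
```

```bash
python3 - <<'E'
from h import *
s=status.observe(); print(s["position"],s["dq"].max())
d,im=shot("wrist"); P=pts(d); r,m=tube(d,P,(.638,.198),.07); print(r,-d["R"].T@d["t"])
uv=proj(d,np.array([.638,.198,.08])).astype(int); print(uv)
x0=uv[0]-70; y0=max(0,uv[1]-50); print(x0,y0)
cv2.imwrite("pics/f.png",cv2.resize(im[y0:y0+100,x0:x0+140],(700,500),interpolation=2))
E
```

```text
[0.63367034 0.22122301 0.17974913] 0.007922163788296951
((0.6384051442146301, 0.19829177856445312), (0.07508595287799835, 0.11133696138858795), 11.963173866271973) [0.61775429 0.29531285 0.33841944]
[251 206]
181 156
```

View pics/f.png

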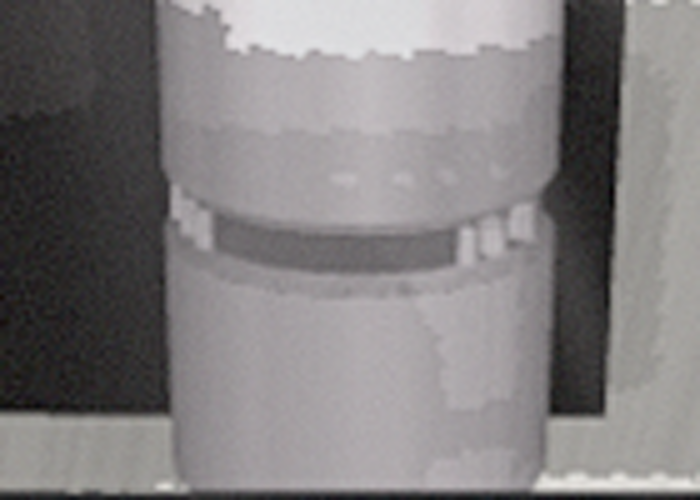

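```bash
python3 - <<'E'
from h import *
d,im=shot("wrist"); th=np.radians(12.0); ax=np.array([-np.sin(th),np.cos(th),0]); c=np.array([.6384,.1983,.044])
for r in(.034,.035,.036,.038):
    print(r,[np.round(cyl(d,181+x/5-.4,156+y/5-.4,c,ax,r),4) for x,y in((215,240),(457,250))])
e=np.array([[np.cos(th),np.sin(th),0]])
for s in(-1,1): print(proj(d,c+s*.038*e+np.array([0,0,0.0])))
E
```

```text
0.034 [array([-4.96809e+01, -2.50000e-03]), array([ 3.16179e+01, -1.70000e-03])]
0.035 [array([-4.74051e+01, -1.90000e-03]), array([ 3.04574e+01, -1.20000e-03])]
0.036 [array([-4.53599e+01, -1.30000e-03]), array([ 2.9376e+01, -8.0000e-04])]
0.038 [array([-4.18077e+01, -2.00000e-04]), array([2.74179e+01, 1.00000e-04])]
[[213.10587304 193.22285022]]
[[290.89713318 193.47939834]]
```

The slot centre is about 8° towards −x from up, so the tube needs roughly 5.6 mm more roll to +x. I'll re-cage it and push slowly.

>>> {"fn": "jog_arm", "kwargs": {"commands": "-1 0.016 -0.076 0 0 0 0; -1 0 0 -0.1 0 0 0; -1 0 0 -0.15 0 0 0; -1 0 0 -0.15 0 0 0; -1 0 0 -0.07 0 0 0"}}

```text
clock: 6.75
position: [0.6358, 0.1993, 0.0375]
ee_rot: [3.123, 0.337, -0.007]
force: [-0.1, -0.1, 0.4]
width: 1.0
```

>>> {"fn": "jog_arm", "kwargs": {"commands": "-0.73 0 0 0 0 0 0; -0.73 0 0 0 0 0 0; -0.73 0 0 0 0 0 0; -0.73 0.0033 0.0007 0 0 0 0; -0.73 0.0033 0.0007 0 0 0 0"}}

```text
clock: 7.25
position: [0.6413, 0.2003, 0.0422]
ee_rot: [-3.123, -0.337, -0.003]
force: [-0.6, -0.4, 0.2]
width: 0.868
```

>>> {"fn": "jog_arm", "kwargs": {"commands": "-0.73 0.003 0.0007 0 0 0 0; -0.73 0.003 0.0007 0 0 0 0; -0.73 0.003 0.0006 0 0 0 0; -0.73 0.003 0.0006 0 0 0 0; -0.73 0.003 0.0006 0 0 0 0"}}

```text
clock: 7.75
position: [0.6451, 0.2009, 0.0406]
ee_rot: [3.123, 0.336, -0.0]
force: [0.3, -0.1, -0.5]
width: 0.864
```

>>> {"fn": "jog_arm", "kwargs": {"commands": "-0.73 0 0 0 0 0 0; -0.73 0 0 0 0 0 0; -1 0 0 0 0 0 0; -1 0 0 0 0 0 0; -1 0 0 0 0 0 0"}}

```text
clock: 8.25
position: [0.645, 0.2009, 0.0407]
ee_rot: [-3.124, -0.336, -0.0]
force: [-0.2, 0.1, -0.4]
width: 0.993
```

>>> {"fn": "jog_arm", "kwargs": {"commands": "-1 0 0 0.1 0 0 0; -1 0 0 0.15 0 0 0; -1 -0.008 0.04 0.15 0 0 0; -1 -0.008 0.04 0.07 0 0 0; -1 0 0 0 0 0 0"}}

```text
clock: 8.75
position: [0.6417, 0.228, 0.1859]
ee_rot: [-3.12, -0.34, -0.01]
force: [-0.7, 0.4, -0.1]
width: 0.999
```

```bash
python3 - <<'E'
from h import *
s=status.observe(); print(s["position"],s["clock"])
d,im=shot("wrist"); np.savez("w3.npz",im=im); P=pts(d); r,m=tube(d,P,(.644,.1995),.07); print(r)
t,_=shot("top"); print(tube(t,pts(t),(.644,.1995),.07)[0])
c=np.array([r[0][0],r[0][1],.044]); uv=proj(d,c+[0,0,.036]).astype(int)
x0=uv[0]-70; y0=max(0,uv[1]-50); print(uv,x0,y0)
cv2.imwrite("pics/g.png",cv2.resize(im[y0:y0+100,x0:x0+140],(700,500),interpolation=2))
E
```

```text
[0.64171915 0.22798555 0.18590279] 8.75
((0.6437402963638306, 0.19945858418941498), (0.07572243362665176, 0.1113201454281807), 11.999716758728027)
((0.6449270844459534, 0.19279932975769043), (0.07450562715530396, 0.09971416741609573), 11.871210098266602)
[246 209] 176 159
```

View pics/g.png

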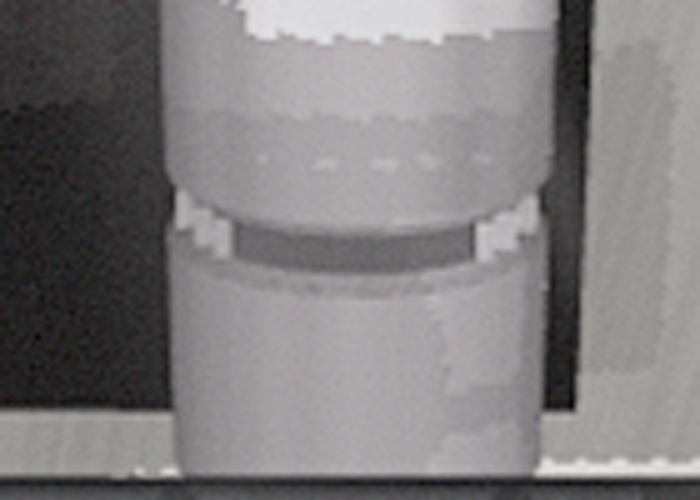

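```bash
python3 - <<'E'
from h import *
d,im=shot("wrist"); th=np.radians(12.0); ax=np.array([-np.sin(th),np.cos(th),0]); e=np.array([np.cos(th),np.sin(th),0])
for k in (0,.0005):
  c=np.array([.6437,.1995,.044])+k*e
  for r in(.035,.037):
    A=[cyl(d,176+x/5-.4,159+y/5-.4,c,ax,r) for x,y in((235,247),(474,250))]; print(k,r,np.round(A,4).tolist(),(A[0][0]+A[1][0])/2)
# groove mid along axis, from bevel floor row at u centre
for y in (225,233,240,262,271,290): print(y,[round(cyl(d,176+355/5-.4,159+y/5-.4,c,ax,r)[1]*1000,1) for r in(.035,.038)])
E
```

```text
0 0.035 [[-44.7822, -0.0041], [32.0514, -0.0026]] -6.365390922524988
0 0.037 [[-41.2014, -0.0029], [29.8454, -0.0016]] -5.677991765329914
0.0005 0.035 [[-46.0719, -0.0043], [31.0503, -0.0025]] -7.510770774506961
0.0005 0.037 [[-42.3349, -0.0031], [28.9225, -0.0015]] -6.706209113937518
225 [np.float64(4.0), np.float64(5.1)]
233 [np.float64(2.5), np.float64(3.7)]
240 [np.float64(1.2), np.float64(2.4)]
262 [np.float64(-2.9), np.float64(-1.7)]
271 [np.float64(-4.6), np.float64(-3.4)]
290 [np.float64(-8.2), np.float64(-7.0)]
```

```bash
cat >> h.py <<'E'
def slotangle(d,im,c0,th,fn=None):
    ax=np.array([-np.sin(th),np.cos(th),0]); e=np.array([np.cos(th),np.sin(th),0])
    g=cv2.GaussianBlur(im,(3,3),0).max(2).astype(float)
    def hit(u,v,c,r=.038): return cyl(d,u,v,c,ax,r) is not None
    # silhouette: strongest gradient near predicted edges; rows on the full-radius parts
    offs=[]
    for s in np.linspace(-.03,.03,25):
        if abs(s)<.010: continue
        v=int(round(proj(d,c0+ax*s+[0,0,.02])[1])); 
        if not 2<v<380: continue
        us=np.arange(0,511,.1); H=np.array([hit(u,v,c0) for u in us[::5]]); w=us[::5][H]
        if len(w)<5: continue
        E=[]
        for p in(w[0],w[-1]):
            k=np.arange(int(p)-7,int(p)+8); gr=np.abs(np.gradient(g[v,k])); gr[gr<6]=0
            E.append((k*gr).sum()/gr.sum()-p if gr.sum()>20 else np.nan)
        offs.append(E)
    offs=np.array(offs); return np.nanmedian(offs,0),np.nanstd(offs,0),ax,e,g
E
python3 - <<'E'
from h import *
s=status.observe(); print(s["position"],s["ee_rot"])
d,im=shot("wrist"); th=np.radians(12.0); c=np.array([.6437,.1995,.044])
o,sd,ax,e,g=slotangle(d,im,c,th); print("silhouette px offs",o,sd, "camera e-offset",((-d["R"].T@d["t"])-c)@e)
uv=proj(d,c+[0,0,.035]-ax*0); print(uv)
v0=int(uv[1])
for v in range(v0-4,v0+9,2): print(v, g[v,205:285].astype(int)[::1].tolist()[8:75])
E
```

```text
[0.63966002 0.22439622 0.18077139] [ 3.12288121e+00  3.36187871e-01 -2.08434190e-03]
silhouette px offs [0.45070423 0.86942675] [0.18473371 0.56388115] camera e-offset 0.0007365041582950324
[250.49285335 207.59783805]
203 [98, 119, 128, 128, 133, 152, 170, 171, 165, 166, 173, 171, 145, 112, 101, 107, 110, 111, 112, 114, 116, 118, 124, 128, 130, 131, 132, 133, 135, 137, 139, 141, 142, 143, 144, 144, 145, 145, 144, 143, 143, 143, 144, 145, 147, 150, 150, 149, 149, 146, 142, 137, 133, 134, 134, 133, 129, 125, 122, 119, 114, 110, 127, 165, 190, 192, 189]
205 [102, 117, 121, 120, 127, 147, 163, 166, 166, 169, 173, 170, 146, 117, 107, 109, 109, 109, 110, 110, 110, 109, 109, 110, 110, 109, 110, 109, 107, 108, 111, 112, 112, 113, 114, 114, 112, 111, 112, 113, 113, 112, 113, 113, 114, 115, 117, 118, 116, 115, 116, 116, 115, 115, 115, 115, 114, 115, 116, 115, 114, 116, 137, 169, 188, 190, 188]
207 [103, 121, 125, 124, 125, 128, 130, 131, 137, 155, 172, 172, 153, 126, 110, 108, 109, 110, 111, 111, 111, 109, 109, 110, 110, 110, 110, 110, 109, 108, 109, 110, 110, 109, 109, 109, 109, 109, 110, 110
[... 794 characters left out ...]
9, 155, 153, 153, 150]
213 [98, 123, 130, 133, 137, 140, 143, 145, 146, 147, 148, 146, 144, 146, 145, 144, 143, 143, 146, 148, 147, 147, 150, 152, 153, 152, 151, 151, 150, 149, 151, 152, 154, 154, 152, 151, 152, 153, 152, 149, 148, 150, 152, 153, 152, 152, 153, 155, 157, 158, 162, 167, 169, 168, 166, 165, 162, 162, 161, 158, 154, 154, 156, 156, 156, 158, 158]
215 [97, 122, 129, 132, 137, 140, 142, 144, 146, 148, 149, 151, 154, 156, 157, 156, 156, 156, 155, 154, 153, 154, 156, 157, 154, 151, 150, 147, 144, 144, 148, 151, 155, 156, 155, 155, 156, 156, 154, 151, 150, 150, 151, 153, 155, 155, 157, 157, 154, 153, 156, 162, 165, 165, 165, 166, 166, 168, 169, 168, 167, 168, 168, 167, 167, 167, 166]
```

The slot edges are at pixels u=225 and u=275, against the tube's mid-line at about 251. That puts the slot about 1° from up. Next is the slider.

>>> {"fn": "jog_arm", "kwargs": {"commands": "-1 -0.0217 -0.131 0.02 0 0 0.022; -1 -0.0217 -0.131 0.02 0 0 0.022; -1 -0.0217 -0.131 0 0 0 0.022; -1 -0.0217 -0.131 0 0 0 0.022; -1 -0.0217 -0.131 0 0 0 0.022"}}

```text
clock: 9.45
position: [0.6064, 0.0261, 0.1923]
ee_rot: [-2.821, -1.381, 0.004]
force: [1.2, -0.6, 0.1]
width: 1.002
```

>>> {"fn": "jog_arm", "kwargs": {"commands": "-1 -0.0217 -0.131 0 0 0 0.022; -1 -0.0217 -0.131 0 0 0 0.022; -1 -0.0217 -0.131 0 0 0 0.022; -1 -0.0217 -0.131 0 0 0 0.022; -1 -0.0217 -0.131 0 0 0 0.022"}}

```text
clock: 9.95
position: [0.5735, -0.1701, 0.1923]
ee_rot: [-2.185, -2.254, 0.002]
force: [1.4, -0.9, -0.7]
width: 0.999
```

>>> {"fn": "jog_arm", "kwargs": {"commands": "-1 0 0 0 0 0 0; -1 0 0 0 0 0 0; -1 0 0 0 0 0 0; -1 0 0 0 0 0 0; -1 0 0 0 0 0 0"}}

```text
clock: 10.45
position: [0.5754, -0.1666, 0.1935]
ee_rot: [-2.19, -2.252, -0.0]
force: [1.1, 0.6, -0.3]
width: 1.002
```

```bash
python3 - <<'E'
from h import *
s=status.observe(); print(s["position"],s["ee_rot"],s["clock"],s["joints"][6])
d,im=shot("wrist","s1.png",scale=1.4); P=pts(d); X,Y,Z=P[...,0],P[...,1],P[...,2]
m=(Z>.06)&(Z<.1)&(abs(Y+.168)<.03)&(X>.45)&(X<.7)
n,l,st,cc=cv2.connectedComponentsWithStats(m.astype(np.uint8))
for i in range(1,n):
    if st[i,4]>40:
        q=P[l==i]; t=q[q[:,2]>np.percentile(q[:,2],98)-.004]; print(st[i,4],cc[i],np.round(np.nanmedian(q,0),4),q[:,2].max(),"top",cv2.minAreaRect(t[:,:2].astype(np.float32)))
m=(Z>.034)&(Z<.046)&(Y<-.11)&(Y>-.24)&(X>.45)&(X<.72)
n,l,st,cc=cv2.connectedComponentsWithStats(m.astype(np.uint8)); k=1+np.argmax(st[1:,4]); print("rack",cv2.minAreaRect(P[l==k][:,:2].astype(np.float32)))
E
```

```text
[ 0.5753643  -0.16662586  0.19350117] [-2.19002305e+00 -2.25162211e+00 -1.30438834e-04] 10.45 1.835265436728927
276 [248.05434783 106.02536232] [ 0.5154 -0.1714  0.0726] 0.07475661030841863 top ((0.5155120491981506, -0.17147159576416016), (0.013444125652313232, 0.013881106860935688), 1.787444829940796)
828 [248.01932367 175.5531401 ] [ 0.5723 -0.1699  0.0906] 0.09270168718575644 top ((0.5752699971199036, -0.16991505026817322), (0.02934889867901802, 0.01741614378988743), 1.7560490369796753)
501 [248.00798403 236.05389222] [ 0.6307 -0.1686  0.0897] 0.09257559786126039 top ((0.635189950466156, -0.16843846440315247), (0.01774321123957634, 0.016419604420661926), 1.007786512374878)
rack ((0.5759658217430115, -0.16994714736938477), (0.18981510400772095, 0.06017189100384712), 1.3556302785873413)
```

View pics/s1.png

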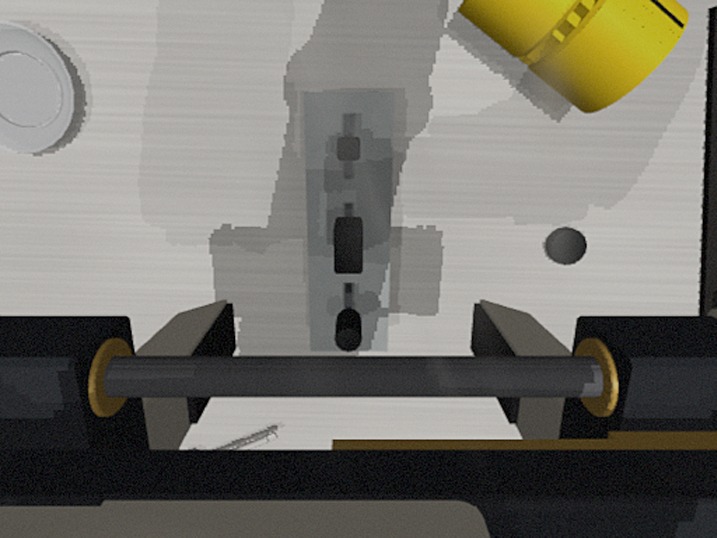

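The wrist view shows the block head in the middle at (348,245), with centre (0.5755, −0.1699) and its top at about 0.091 as expected. The jaws are aligned across its thickness.

>>> {"fn": "jog_arm", "kwargs": {"commands": "-1 0 -0.011 -0.05 0 0 0; -1 0 0 -0.13 0 0 0; -1 0 0 -0.14 0 0 0; -1 0 0 -0.08 0 0 0; -1 0 0 -0.045 0 0 0"}}

```text
clock: 11.0
position: [0.574, -0.1704, 0.058]
ee_rot: [-2.19, -2.249, 0.002]
force: [-0.1, -0.1, -0.2]
width: 1.005
```

>>> {"fn": "jog_arm", "kwargs": {"commands": "-0.3 0 0 0 0 0 0; 0 0 0 0 0 0 0; 0.3 0 0 0 0 0 0; 0.6 0 0 0 0 0 0; 1 0 0 0 0 0 0", "force": 20}}

```text
clock: 11.5
position: [0.5757, -0.1715, 0.0612]
ee_rot: [2.191, 2.249, 0.001]
force: [-0.4, 0.8, -0.1]
width: 0.613
```

>>> {"fn": "jog_arm", "kwargs": {"commands": "1 0 0 0 0 0 0; 1 0 0 0 0 0 0; 1 0 0 0 0 0 0; 1 0 0 0 0 0 0; 1 0 0 0 0 0 0", "force": 40}}

```text
clock: 12.0
position: [0.5751, -0.1708, 0.0602]
ee_rot: [-2.192, -2.25, -0.001]
force: [0.4, 3.9, -2.5]
width: 0.194
```

>>> {"fn": "jog_arm", "kwargs": {"commands": "1 0 0 0.03 0 0 0; 1 0 0 0.05 0 0 0; 1 0 0 0.07 0 0 0; 1 0 0 0.12 0 0 0; 1 0 0 0.16 0 0 0"}}

```text
clock: 12.5
position: [0.5737, -0.1713, 0.1894]
ee_rot: [-2.19, -2.248, 0.003]
force: [0.6, -0.3, 0.3]
width: 0.189
```

>>> {"fn": "jog_arm", "kwargs": {"commands": "1 0 0.05 0.02 0 0 0.005; 1 0.022 0.12 0 0 0 0.005; 1 0.022 0.13 0 0 0 0.005; 1 0.022 0.13 0 0 0 0.005; 1 0.022 0.13 0 0 0 0.009"}}

```text
clock: 13.0
position: [0.6014, -0.0018, 0.1956]
ee_rot: [1.976, 2.442, 0.0]
force: [1.0, -0.0, -0.7]
width: 0.195
```

```bash
python3 - <<'E'
from h import *
s=status.observe(); print(s["position"],s["ee_rot"],s["width"],s["force"])
d,im=shot("wrist","s2.png"); P=pts(d); X,Y,Z=P[...,0],P[...,1],P[...,2]
d,im=shot("scene","s2s.png")
E
```

```text
[ 0.60141719 -0.00176234  0.19556155] [1.97642217e+00 2.44166717e+00 1.84015705e-04] 0.19479829548272368 [ 1.04142535 -0.00563232 -0.65489575]
```

>>> {"fn": "jog_arm", "kwargs": {"commands": "1 0.035 0.16 0 0 0 0; 1 0.035 0.16 0 0 0 0; 1 0.035 0.16 0 0 0 0; 1 0.025 0.13 0 0 0 0; 1 0.012 0.061 0 0 0 0"}}

```text
clock: 13.6
position: [0.6435, 0.2031, 0.195]
ee_rot: [-1.971, -2.444, -0.002]
force: [-0.8, -0.4, -0.7]
width: 0.196
```

>>> {"fn": "jog_arm", "kwargs": {"commands": "1 0 0 0 0 0 0; 1 0 0 0 0 0 0; 1 0 0 0 0 0 0; 1 0 0 0 0 0 0; 1 0 0 0 0 0 0"}}

```text
clock: 14.1
position: [0.6443, 0.1965, 0.1955]
ee_rot: [1.98, 2.438, -0.0]
force: [0.2, 0.3, -1.0]
width: 0.194
```

```bash
python3 - <<'E'
from h import *
s=status.observe(); print(s["position"],s["ee_rot"],s["width"],s["force"],s["clock"])
d,im=shot("wrist"); P=pts(d); X,Y,Z=P[...,0],P[...,1],P[...,2]
m=(Z>.055)&(Z<.088)&(np.hypot(X-.644,Y-.1995)<.07); print(cv2.minAreaRect(P[m][:,:2].astype(np.float32)))
a,ia=shot("scene"); t=ia[150:270,250:370]
cv2.imwrite("pics/i.png",np.hstack([cv2.resize(im,(512,384)),cv2.resize(t,(288,384),interpolation=2)]))
E
```

```text
[0.64430065 0.19645477 0.19548644] [ 1.98038985e+00  2.43824092e+00 -2.00488885e-04] 0.19426686051177292 [ 0.17876404  0.2565473  -0.986417  ] 14.1
((0.6437457203865051, 0.19889694452285767), (0.07236465811729431, 0.1101837009191513), 12.086817741394043)
```

View pics/i.png

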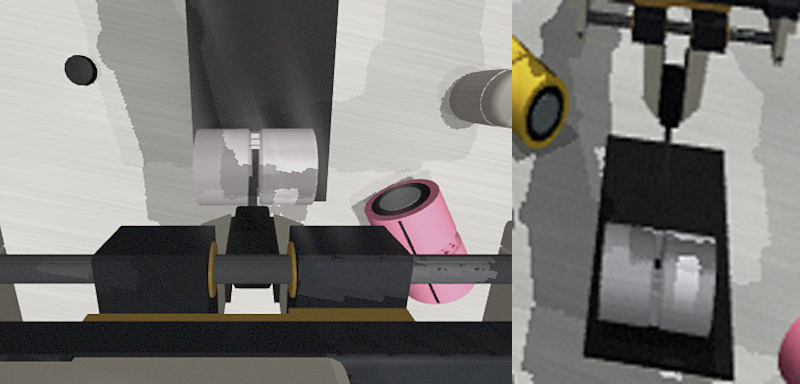

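The slider hangs upright above the tube, and in the wrist view the blade at u≈253 nearly lines up with the groove at u≈255. I'll shift about 2 mm in +y, lower to just above the slot and check.

>>> {"fn": "jog_arm", "kwargs": {"commands": "1 -0.001 0.0073 -0.03 0 0 0; 1 0 0 -0.06 0 0 0; 1 0 0 -0.06 0 0 0; 1 0 0 -0.03 0 0 0; 1 0 0 0 0 0 0"}}

```text
clock: 14.7
position: [0.6428, 0.1998, 0.1394]
ee_rot: [-1.977, -2.439, 0.004]
force: [-0.5, 0.1, -0.3]
width: 0.192
```

>>> {"fn": "jog_arm", "kwargs": {"commands": "1 0 0 0 0 0 0; 1 0 0 0 0 0 0; 1 0 0 0 0 0 0; 1 0 0 0 0 0 0; 1 0 0 0 0 0 0"}}

```text
clock: 15.2
position: [0.644, 0.2002, 0.1416]
ee_rot: [1.978, 2.44, 0.001]
force: [-0.1, -0.3, -1.1]
width: 0.192
```

```bash
python3 - <<'E'
from h import *
s=status.observe(); print(s["position"],s["ee_rot"],s["width"],s["force"],s["clock"])
d,im=shot("wrist"); a,ia=shot("scene")
uw=proj(d,np.array([.644,.1995,.082])).astype(int); us=proj(a,np.array([.644,.1995,.09])).astype(int); print(uw,us,proj(d,s["position"]))
f=lambda im,u,w:cv2.resize(im[max(0,u[1]-w):u[1]+w,max(0,u[0]-w):u[0]+w],(398,398),interpolation=2)
cv2.imwrite("pics/j.png",np.hstack([f(im,uw,60),f(ia,us,30)]))
E
```

```text
[0.64399849 0.20015341 0.1416045 ] [1.97836618e+00 2.44006674e+00 8.16500235e-04] 0.19203367728296653 [-0.11702044 -0.25412966 -1.10052682] 15.2
[250 195] [311 221] [251.74526984 231.7634121 ]
```

View pics/j.png

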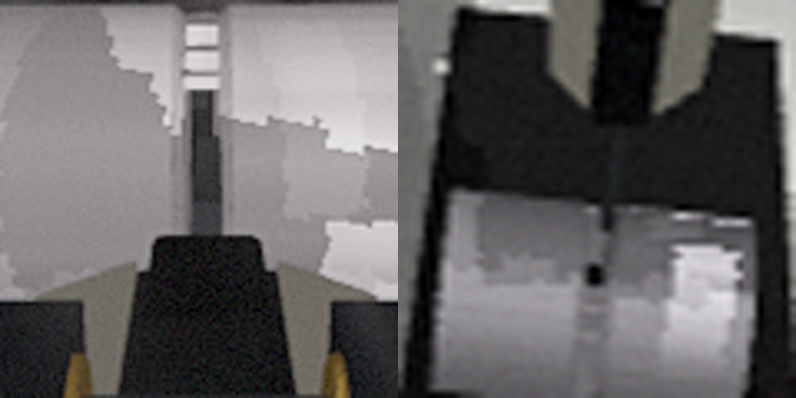

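The blade at u≈205 sits centred on the groove (183–228) in the crop. Lowering it into the slot while watching the forces.

>>> {"fn": "jog_arm", "kwargs": {"commands": "1 0 0 -0.013 0 0 0; 1 0 0 -0.013 0 0 0; 1 0 0 -0.013 0 0 0; 1 0 0 -0.013 0 0 0; 1 0 0 0 0 0 0"}}

```text
clock: 15.8
position: [0.6434, 0.1999, 0.1247]
ee_rot: [-1.978, -2.44, 0.002]
force: [0.5, -0.4, -0.3]
width: 0.195
```

>>> {"fn": "jog_arm", "kwargs": {"commands": "1 0 0 -0.013 0 0 0; 1 0 0 -0.013 0 0 0; 1 0 0 -0.013 0 0 0; 1 0 0 -0.013 0 0 0; 1 0 0 0 0 0 0"}}

```text
clock: 16.3
position: [0.6434, 0.1999, 0.1092]
ee_rot: [-1.978, -2.44, 0.002]
force: [-0.4, -0.8, -0.7]
width: 0.19
```

>>> {"fn": "jog_arm", "kwargs": {"commands": "1 0 0 -0.01 0 0 0; 1 0 0 -0.01 0 0 0; 1 0 0 -0.01 0 0 0; 1 0 0 -0.01 0 0 0; 1 0 0 0 0 0 0"}}

```text
clock: 16.8
position: [0.6442, 0.2002, 0.098]
ee_rot: [1.978, 2.44, 0.001]
force: [1.0, -0.4, 0.6]
width: 0.192
```

>>> {"fn": "jog_arm", "kwargs": {"commands": "1 0 0 -0.01 0 0 0; 1 0 0 -0.007 0 0 0; 1 0 0 -0.007 0 0 0; 1 0 0 -0.007 0 0 0; 1 0 0 0 0 0 0"}}

```text
clock: 17.3
position: [0.6446, 0.2003, 0.0891]
ee_rot: [1.978, 2.439, 0.002]
force: [3.3, -0.3, 3.0]
width: 0.193
```

>>> {"fn": "jog_arm", "kwargs": {"commands": "1 0 0 -0.0035 0 0 0; 1 0 0 -0.0035 0 0 0; 1 0 0 -0.0035 0 0 0; 1 0 0 0 0 0 0; 1 0 0 0 0 0 0"}}

```text
clock: 17.8
position: [0.6444, 0.2003, 0.086]
ee_rot: [1.978, 2.44, 0.002]
force: [1.7, -0.7, 5.5]
width: 0.191
```

```bash
python3 - <<'E'
from h import *
s=status.observe(); print(s["position"],s["force"],s["ft_torque"])
E
```

```text
[0.64440373 0.20025472 0.08604634] [ 1.68708014 -0.67224399  5.46984169] [-0.09910456 -0.69602952  0.01580116]
```

>>> {"fn": "jog_arm", "kwargs": {"commands": "1 0 0 -0.003 0 0 0; 1 0 0 0 0 0 0; 1 0 0 0 0 0 0; 1 0 0 0 0 0 0; 1 0 0 0 0 0 0"}}

```text
clock: 18.3
position: [0.6446, 0.2003, 0.0859]
ee_rot: [1.978, 2.439, 0.003]
force: [0.3, -0.2, 10.5]
width: 0.197
```

>>> {"fn": "jog_arm", "kwargs": {"commands": "1 0 0 -0.003 0 0 0; 1 0 0 0 0 0 0; 1 0 0 0 0 0 0; 1 0 0 0 0 0 0; 1 0 0 0 0 0 0"}}

```text
clock: 18.8
position: [0.645, 0.2004, 0.0857]
ee_rot: [1.978, 2.439, 0.004]
force: [0.2, -1.3, 15.3]
width: 0.19
```

The force climbs to 15 N with no further travel, and TCP z is 0.0857, matching the home height. So it's seated. I'll relax the push, open, rise and check.

>>> {"fn": "jog_arm", "kwargs": {"commands": "1 0 0 0.003 0 0 0; 1 0 0 0.001 0 0 0; 0.4 0 0 0 0 0 0; 0.2 0 0 0 0 0 0; 0 0 0 0 0 0 0"}}

```text
clock: 19.3
position: [0.6429, 0.2001, 0.0842]
ee_rot: [-1.977, -2.44, 0.002]
force: [0.4, -0.6, 0.6]
width: 0.406
```

>>> {"fn": "jog_arm", "kwargs": {"commands": "-0.2 0 0 0 0 0 0; -0.2 0 0 0 0 0 0; -0.2 0 0 0.05 0 0 0; -0.2 0 0 0.1 0 0 0; -0.2 0 0 0.15 0 0 0"}}

```text
clock: 19.8
position: [0.6424, 0.1996, 0.1747]
ee_rot: [-1.977, -2.439, 0.006]
force: [1.2, 0.3, -0.1]
width: 0.599
```

>>> {"fn": "jog_arm", "kwargs": {"commands": "-0.2 0 0 0.15 0 0 0; -0.2 0.08 0.02 0.05 0 0 0; -0.2 0.1 0.02 0 0 0 0; -0.2 0 0 0 0 0 0; -0.2 0 0 0 0 0 0"}}

```text
clock: 20.3
position: [0.6977, 0.212, 0.2352]
ee_rot: [-1.979, -2.44, 0.0]
force: [-0.7, -0.0, 0.1]
width: 0.605
```

```bash
python3 - <<'E'
from h import *
s=status.observe(); print(s["position"],s["force"],s["clock"])
th=np.radians(12.); ax=np.array([-np.sin(th),np.cos(th),0]); e=np.array([np.cos(th),np.sin(th),0])
ims=[]
for n in("wrist","scene","top"):
    d,im=shot(n); P=pts(d); X,Y,Z=P[...,0],P[...,1],P[...,2]; nr=np.hypot(X-.644,Y-.1995)
    h=(Z>.09)&(Z<.14)&(nr<.04); q=P[h]
    if len(q):
        t=q[q[:,2]>np.percentile(q[:,2],97)-.004]; print(n,len(q),"head top z",np.percentile(q[:,2],[50,90,97]),cv2.minAreaRect(t[:,:2].astype(np.float32)))
    print(n,"tube",tube(d,P,(.644,.1995),.08)[0])
    u=proj(d,np.array([.644,.1995,.08])).astype(int); w=60 if n=="wrist" else 35
    ims.append(cv2.resize(im[max(0,u[1]-w):u[1]+w,max(0,u[0]-w):u[0]+w],(398,398),interpolation=2))
cv2.imwrite("pics/k.png",np.hstack(ims[:2]))
E
```

```text
[0.69773276 0.21204663 0.23524615] [-0.6656012  -0.03335986  0.0557806 ] 20.3
wrist 745 head top z [0.11667741 0.11764136 0.11805091] ((0.6446418762207031, 0.200251504778862), (0.029582537710666656, 0.017409292981028557), 11.755525588989258)
wrist tube ((0.6440699696540833, 0.1988459825515747), (0.07406843453645706, 0.11031866818666458), 11.8482027053833)
scene 131 head top z [0.11244765 0.11605264 0.1165917 ] ((0.6445311903953552, 0.2012428641319275), (0.0315500870347023, 0.016496045514941216), 13.178807258605957)
scene tube ((0.6539582014083862, 0.2013515830039978), (0.06269269436597824, 0.11054329574108124), 11.987546920776367)
top 79 head top z [0.11508575 0.11841955 0.11935521] ((0.643938422203064, 0.19985035061836243), (0.027666179463267326, 0.016795720905065536), 10.755505561828613)
top tube ((0.6431658864021301, 0.1955084353685379), (0.07549133151769638, 0.10535663366317749), 13.030960083007812)
```

View pics/k.png

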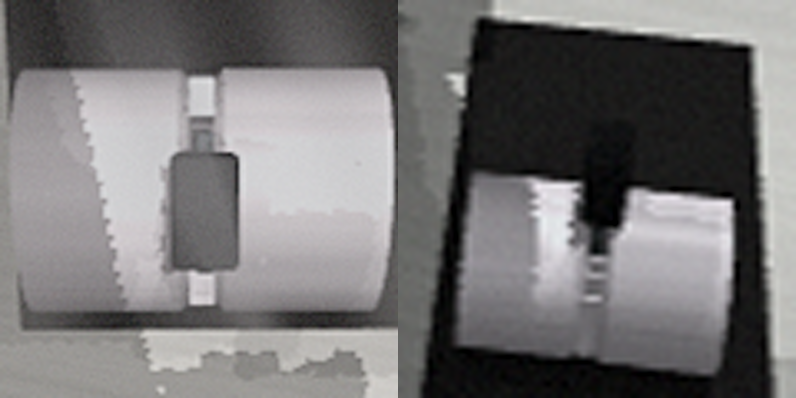

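The slider stands upright with its head's underside on the tube. The head top is at about 0.117 against 0.116 expected, and the head centre is within 1 mm of the tube's mid-line. One last tilt and bystander check before handing in.

```bash
python3 - <<'E'
from h import *
f=np.load("first.npz")["pb"]; d,im=shot("top"); P=pts(d)
for n,(u,v) in dict(bottle=(123,203),dish=(380,212),cap=(252,183),round=(307,165),short=(309,204),pink=(130,155),yellow=(267,232)).items():
    s=np.s_[v-9:v+10,u-9:u+10]; print(n,"depth change mm",round(float(np.nanmean(abs(P[s][...,2]-f[s][...,2])))*1000,1),end="; ")
w,_=shot("wrist"); Q=pts(w); m=(Q[...,2]>.112)&(Q[...,2]<.122)&(np.hypot(Q[...,0]-.6446,Q[...,1]-.2002)<.012); q=Q[m]
k,*_=np.linalg.lstsq(np.c_[q[:,:2]-q[:,:2].mean(0),np.ones(len(q))],q[:,2],rcond=None); print("\ntilt deg x,y",np.degrees(k[:2]),"z",k[2],len(q))
if np.abs(np.degrees(k[:2])).max()<6: print(arm.sign_off(), status.observe()["clock"])
E
```

```text
bottle depth change mm 661.8; dish depth change mm 2.4; cap depth change mm 2.5; round depth change mm 2.3; short depth change mm 2.3; pink depth change mm 630.1; yellow depth change mm 2.4; 
tilt deg x,y [ 0.34805647 -0.75510608] z 0.11672271454015774 536
the job is handed in; nothing more can be done
the job is handed in; nothing more can be done
```

The job is handed in at about 20 s of the 72 s allowed. The tube's slot faces up and the wide-headed slider is fully seated in it.

**What I did**
- **Rolling:** I caged the tube between the open fingers and rolled it about 100 mm along the mat toward +x, then corrected it by a slow 5 mm push. The slot ended within about 1° of up.
- **Slider:** I took the block-headed slider from the middle pocket, lowered it into the slot and pushed past the shutter, which resisted with about 5 N. It stopped at the expected home height, with the force rising to 15 N and no more travel. Then I let go and backed away.

**Last checks**
- **Seating:** the head top is at z = 0.1167, against 0.116 expected. The slider leans less than 1°, and its centre is within about 1 mm of the tube's centre line. I had no reading of the shutter itself.
- **Left in place:** the dish, cap, other two sliders and yellow look-alike show no change beyond 2.5 mm of depth noise.
- **Not confirmed:** the top-view comparison failed for the bottle and the pink look-alike, with readings about 0.65 m off. The raised arm most likely blocked the view. Both stood in place in the wrist view just before insertion, and the arm did not go near them.

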